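# Set the spacer in the label jig and hold the nest plate flush

### The arm

A 6-joint arm with a two-finger parallel gripper is mounted at the origin on the work surface. World frame = base frame: x ahead of the robot, y to its left, z up, the work surface at z = 0. Lengths are in m, angles in degrees, forces in N, time in s.
With the tool pointing down it reaches from about 0.375 to 0.9 m from the base axis. Payload 3.1 kg.
Tool frame: the origin (TCP) lies at the very end of the fingers, on their centre line; the grasp point (between the pads) lies bot.grip_point_offset behind it (bot.grip_point_offset is the distance from the TCP to the grasp point, in m); z points along the fingers, y is the line along which they close (so a half turn about z gives the same grasp; the last joint's range is limited). The gripper opens to 87 mm and grips with 3 to 60 N. Pads are 19 mm wide; open, the fingers measure 117 mm over their backs; the gripper's body (75 mm by 190 mm) begins 51 mm behind the grasp point.
Start: joints at [57.038, 30.224, 82.088, -0, 67.689, -10.227], TCP at [0.242, 0.576, 0.223] pointing down, gripper open.
Joint ranges: [-176.69, 176.69], [-43.24, 126.21], [12.49, 139.97], [-82, 262], [0, 151.66], [-163.58, 163.58]. Speed limits (degrees/s): [159.86, 159.86, 180, 180, 180, 180].

### API

Orientations are given as a 3x3 rotation matrix whose columns are the frame's x, y, z axes.
In Python, from rig import bot, viewer, ticket gives the robot as it stands.
- The arm moves only by the tool servo_tool, never from a script. Its argument "targets" is a list of rows, each an object with "offset": the shift along the tool's x, y, z in m, a list of three; "dr": the turn, a rotation vector about the tool's x, y, z in degrees, a list of three. In form: [{"offset": [x, y, z], "dr": [ax, ay, az]}, ...]. A call has 1 to 20 rows; each row is the pose to reach, as a shift and turn from the pose commanded when the call began, along the tool's axes at that moment; what a row does not reach only later rows make up. A row lasts 1/12 s, in which the tool goes at most 41.7 mm and 7.16 degrees, less where a joint would pass 70% of its speed; a pose out of reach is approached as far as the arm can. A call with a gripper value outside its range is refused whole. "gripper" is the gripper command: -1 is fully open, 1 is shut, values between are in proportion, set as the call begins (left out, the last holds). The fingers move at their own pace and stop on an object; the grip force is fixed at half the most. Time passes only in rows, so rows that repeat a pose let the fingers close. It gives the time, the measured TCP pose, the force, the opening and the grip force at its end, in the units of the state.
- bot.read_state(): the state, without advancing time (a new reading comes with each control period).
- viewer.capture(name): name is "side" or "top" or "wrist"; returns a dict with "color" (400x640x3 uint8, red, green, blue), "camera_matrix" (3x3 intrinsics, pixels), "R" (3x3) and "t" (3): a world point X has camera coordinates R X + t. Camera axes: x right, y down, z forward; pixel columns grow to the right and rows downward; lengths in m; the calibration is good to about 2 mm. A picture is of the moment at which its call begins. There is no depth.
- ticket.hand_in(): hands the job in; it is judged then, once.
The state is a dict: "time_s": time; "joint_positions": joint angles; "qvel": joint speeds; "tau": joint torques, N m; "position": TCP position; "tcp_rot": TCP orientation; "force": force on the tool from outside, world axes, zero at the start; "moment": the same for the moment, N m; "opening": opening from 0.0 (shut) to 1.0 (fully open); "grasp_force": force on a finger pad.
Only numpy, scipy, OpenCV 4.12 (cv2) and the standard library are available. Lean on these libraries where they do the work, as an engineer would, in place of code of your own. Each camera call takes 0.05 s, during which the arm holds its last target. There are 200 camera calls.

### The job

Pull the drawer open by its bar handle, take out the orange spacer and stand it on the bed of the label jig, in the one side gap between the white nest plate and a rail that is wide enough for it (never in the narrow gap), and let go of it. Then push the plate straight back against the sprung ejector until it is flush with the jig's back fence, and finish while still holding it pressed there, because the spring pushes it out again. Leave the bottles, phone and note pad where they are.

Things in the scene. Friction and masses are not known exactly. Their poses are not given: they have to be found in the camera images.
- unit: Grey desktop drawer unit, 220 (x) x 280 (y) x 110 mm high, fixed, one white-fronted drawer. Origin: centre of its underside; its own -x is the front, towards which the drawer opens.
- unit_drawer0 (a joint): How far the drawer is open, 0 = shut to 0.15 m = fully out. It moves towards the unit's -x with light friction (a few N) and stays where it is left. It may start up to 20 mm open. The drawer is 250 mm wide inside, its walls reach 88 mm above the bench, its floor is 22 mm above the bench.
- unit_drawer0_handle (a point): Middle of the drawer's bar handle: a round dark steel bar, 11 mm thick, 120 mm long, level along the unit's y, 35 mm in front of the drawer face (29 mm free behind the bar), 72 mm above the bench and 38 mm below the unit's top. Moves with the drawer.
- spacer: Loose orange plastic block with two thin black bands near its foot, standing on its foot in the front part of the drawer: 50 long (its x) x 14 thick (its y) x 60 mm tall (z), 60 g. Origin: centre of its underside. Grip it across the 14 mm by its top 22 mm so that the fingers stay clear of rail and plate when it stands in the jig.
- jig: Fixed label jig. Origin: centre of its underside; x points to the back fence. Dark steel bed 170 (x) x 260 (y) mm, its top 12 mm above the origin. Aluminium back fence across the bed: front face at x = +55 mm, top 46 mm above the origin. The front (-x) is open. The middle of the bed holds the nest plate, with a rail on each side.
- ejector (a joint): Brass sprung ejector, 40 mm wide, that sticks out of the middle of the back fence by 10 mm, 6 to 18 mm above the bed's top. 0 = fully out, 0.010 m = flush with the fence. The spring pushes with 2.5 N when out and 5 N when flush; with the drag of the plate on the bed, 10 to 20 N at the fingers presses the plate home.
- plate: Loose white plastic nest plate with six round wells: 90 (x) x 100 (y) x 22 mm high, about 0.25 kg, lying on the jig's bed. Origin: centre of its underside; its x points to the fence like the jig's. It starts 20 to 32 mm short of the fence; flush means that its origin is at x = +10 mm in the jig's frame.
- rail_thin: Fixed aluminium side rail, 110 (x) x 15 (y) x 22 mm high, on the bed along the jig's x, 76 mm to one side of the jig's middle (which side varies). Origin: centre of its underside. The gap between it and the plate is about 18 mm: wide enough for the spacer.
- rail_thick: Fixed aluminium side rail, 110 (x) x 34 (y) x 22 mm high, 76 mm to the other side of the jig's middle. Origin: centre of its underside. The gap between it and the plate is about 9 mm: too narrow for the spacer.
- spare_cap: Loose brass cap, 24 mm across, 30 mm tall, standing in the drawer at its left; stays in the drawer. Origin: centre of its underside.
- bottle_a: one of two roll-on bottles at the back of the bench, white with a brass cap, 28 mm across, 80 mm tall, loose; not to be disturbed. Origin: centre of its underside.
- bottle_b: the other roll-on bottle at the back of the bench, white with a brass cap, 28 mm across, 80 mm tall, loose; not to be disturbed. Origin: centre of its underside.
- bottle_c: roll-on bottle on the right of the jig, white with a brass cap, 28 mm across, 80 mm tall, loose; not to be disturbed. Origin: centre of its underside.
- phone: black phone, 75 x 150 x 9 mm, lying flat near the robot, loose; not to be disturbed. Origin: centre of its underside.
- notepad: yellow note pad, 50 x 50 x 18 mm, between drawer unit and jig, loose; not to be disturbed. Origin: centre of its underside.
Things that resemble listed ones, but are neither listed nor needed, are in the scene too. There is more than one size of the plate; the one meant has the size given above.

How it is judged (in metres and radians):
On the way, in this order (a step that is already met when the one before it is completed fails the run):
1. the drawer is pulled open (value of joint unit_drawer0 above 0.06 m), for 0.1 s.
2. the spacer stands on the bed in the wide gap, let go (z of spacer in the frame of jig between 0.008 and 0.016 m and x of spacer in the frame of jig between -0.028 and 0.034 m and y of spacer in the frame of jig between -0.068 and 0.068 m and y of spacer in the frame of rail_thin between -0.026 and 0.026 m and angle between spacer's own z axis and vertical below 0.25 rad and angle between the x axis of spacer and the x axis of jig, either way round below 0.3 rad and contact force between the fingers and spacer below 0.3 N), for 0.2 s.
At the end, for the whole second after the job is handed in: The spacer stands free and upright (0.25 rad) on the bed between thin rail and plate, along the rail (0.3 rad), its middle -28 to +34 mm from the jig's middle; the plate is flat and flush with the fence (about 2 mm, 0.03 rad), ejector in 7.5 mm or more, fingers pressing on it with over 3 N (all of step 2 and x of plate in the frame of jig above 0.0078 m and angle between the x axis of plate and the x axis of jig, either way round below 0.03 rad and z of plate in the frame of jig below 0.016 m and value of joint ejector above 0.0075 m and contact force between the fingers and plate above 3 N and linear speed of plate below 0.01 m/s); the arm keeps its last pose, push and grip.
It fails at once if the spacer is forced into the narrow gap by the thick rail (y of spacer in the frame of rail_thick between -0.034 and 0.034 m and x of spacer in the frame of jig between -0.07 and 0.055 m and y of spacer in the frame of jig between -0.076 and 0.076 m and z of spacer in the frame of jig between -0.01 and 0.027 m).
It fails at once if a bottle, the phone or the note pad is disturbed (shifted more than 30 mm or tipped) (distance of any of bottle_a, bottle_b, bottle_c, phone, notepad from where it was at the start of the episode above 0.03 m or angle between any of bottle_a, bottle_b, bottle_c, phone, notepad's own z axis and vertical above 0.5 rad).
It also fails if it takes over 64 s, if anything falls off the work surface, if the arm or the gripper's body presses on something with over 40 N, if the wrist force passes 120 N, or if a joint passes its speed limit or range.

## Working session

There is one attempt and no reset: what is moved stays moved. The work goes in short steps, Python scripts to look and compute and a tool call to move; the robot and the scene stay as the last step left them, time stands still between calls to the robot, and variables do not carry over. Pictures are saved under pics/ and viewed, at most 10 in all, crops included, and the job is handed in when it is done.

Besides the shell and the picture viewer there is one more tool, called after "Request:" in YAML: its name, and indented under it one key for each argument. servo_tool: Moves the arm, as the interface text tells. Its arguments: {"type":"object","properties":{"targets":{"type":"array"},"gripper":{"type":"number"}},"required":["targets"]}

```bash
mkdir -p pics; cat > h.py <<'E'
import numpy as np, cv2, sys
from rig import bot, viewer, ticket
def cap(n,f=None):
    d=viewer.capture(n)
    if f: cv2.imwrite('pics/'+f,d['color'][:,:,::-1])
    return d
def ray(d,u,v,z):
    K,R,t=[np.array(d[k],float) for k in('camera_matrix','R','t')]
    c=-R.T@t; w=R.T@np.linalg.solve(K,[u,v,1.]); return c+w*(z-c[2])/w[2]
def proj(d,X):
    K,R,t=[np.array(d[k],float) for k in('camera_matrix','R','t')]
    p=K@(R@np.array(X,float)+t); return p[:2]/p[2]
def pose():
    s=bot.read_state(); return np.array(s['position'],float),np.array(s['tcp_rot'],float)
E
python3 - <<'E'
from h import *
for n in('top','side','wrist'):
    d=cap(n,n+'0.png'); print(n,-np.array(d['R']).T@d['t'],np.round(d['camera_matrix'],1).tolist())
s=bot.read_state(); print(s,bot.grip_point_offset)
E
```

```text
top [ 0.35477116 -0.04478847  1.31842882] [[445.1, 0.0, 315.8], [0.0, 445.1, 201.5], [0.0, 0.0, 1.0]]
side [ 0.22503661 -0.88012094  0.67246871] [[415.7, 0.0, 318.2], [0.0, 415.7, 198.8], [0.0, 0.0, 1.0]]
wrist [0.1694427  0.60668877 0.38416431] [[283.6, 0.0, 318.0], [0.0, 283.6, 202.9], [0.0, 0.0, 1.0]]
{'time_s': 0.15, 'joint_positions': array([ 5.70376911e+01,  3.02693442e+01,  8.21382571e+01, -1.26620874e-03,
        6.76910249e+01, -1.02276026e+01]), 'qvel': array([ 0.07370896, -0.11765539, -0.18575874, -0.01708889, -0.02979885,
        0.15493088]), 'tau': array([ 1.12661387e-04, -4.40430129e+01, -1.76842225e+01,  6.32617786e-02,
        5.52512321e-02, -9.74852651e-05]), 'position': array([0.24121221, 0.57596964, 0.22177545]), 'tcp_rot': array([[-9.22307279e-01,  3.86456256e-01, -9.19410525e-04],
       [ 3.86457244e-01,  9.22306175e-01, -1.45538645e-03],
       [ 2.85534805e-04, -1.69762638e-03, -9.99998518e-01]]), 'force': array([-0.7225514 , -0.04290286,  0.25656676]), 'moment': array([-0.00848036, -0.02935242,  0.00424273]), 'grasp_force': 0.0, 'opening': 1.0019799481075722} 0.0187
```

View pics/top0.png

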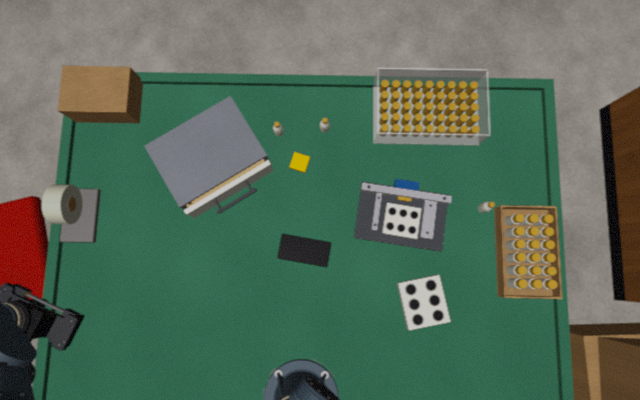

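View pics/side0.png

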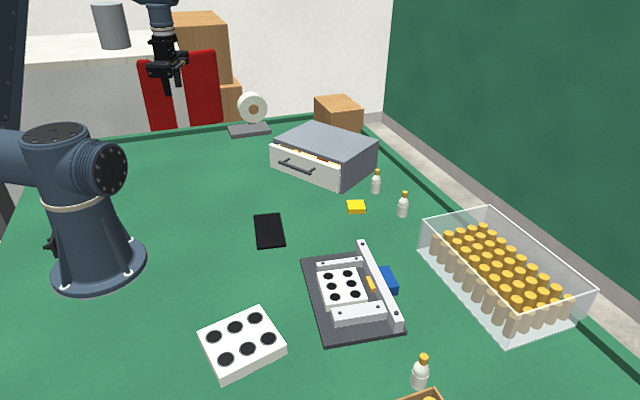

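The top view shows the drawer unit at (208,155) with its handle at (237,200), the jig at (403,215), the thin rail at (377,211) and the thick rail at (428,219). The note pad is at (300,161), the phone at (304,250) and the bottles at (277,128), (324,124) and (486,206).
Possible plates: the one at (403,220) in the jig, about 100x90, and a larger loose decoy at (424,302). I choose the one in the jig. The only bar handle is at (237,200). Next, one close crop to check the choice and read the edges.

```bash
python3 - <<'E'
from h import *
im=cv2.imread('pics/top0.png')
a=cv2.resize(im[90:220,140:280],None,fx=4,fy=4,interpolation=cv2.INTER_CUBIC)[:, :]
b=cv2.resize(im[172:256,350:456],None,fx=5,fy=5,interpolation=cv2.INTER_CUBIC)
H=max(a.shape[0],b.shape[0]); 
c=np.zeros((H,a.shape[1]+b.shape[1],3),np.uint8); c[:a.shape[0],:a.shape[1]]=a; c[:b.shape[0],a.shape[1]:]=b
cv2.imwrite('pics/crop0.png',c[:, :] if c.shape[1]<=800 else cv2.resize(c,(800,int(H*800/c.shape[1])))); print(c.shape)
d=cap('top')
def rect(m,z,lab):
    cs,_=cv2.findContours(m.astype(np.uint8),0,1)
    for q in cs:
        if cv2.contourArea(q)<60: continue
        p=cv2.boxPoints(cv2.minAreaRect(q)); w=np.array([ray(d,*x,z)[:2] for x in p])
        print(lab,cv2.contourArea(q),w.mean(0).round(4),'sides',np.linalg.norm(w[1]-w[0]).round(3),np.linalg.norm(w[2]-w[1]).round(3),'ang',[np.degrees(np.arctan2(*(w[i+1]-w[i])[::-1])).round(1) for i in(0,1)],w.round(3).tolist())
I=d['color'].astype(int); yy,xx=np.mgrid[:400,:640]
roi=lambda u0,u1,v0,v1:(xx>u0)&(xx<u1)&(yy>v0)&(yy<v1)
mx,mn=I.max(2),I.min(2)
jr=roi(350,460,172,256)
rect(jr&(mn>225),.034,'white')
rect(jr&(mn>130)&(mn<=225),.04,'alu')
rect(jr&(I[:,:,1]<I[:,:,0]*1.25+8)&(I[:,:,1]-I[:,:,0]<25),.012,'jigall')
rect(roi(140,280,90,220)&(abs(I[:,:,0]-I[:,:,1])<22)&(mn>85)&(mn<170),.11,'unit')
for p in [(403,220),(377,211),(428,219),(372,240),(208,155),(424,187),(237,201)]: print(p,I[p[1],p[0]])
E
```

```text
(520, 1090, 3)
alu 1031.5 [ 0.5021 -0.2766] sides 0.091 0.103 ang [np.float64(-9.4), np.float64(-98.4)] [[0.465, -0.219], [0.554, -0.233], [0.539, -0.335], [0.45, -0.319]]
alu 133.0 [ 0.5282 -0.2035] sides 0.108 0.014 ang [np.float64(-7.4), np.float64(-96.6)] [[0.476, -0.19], [0.582, -0.203], [0.581, -0.218], [0.474, -0.204]]
alu 913.0 [ 0.5291 -0.2806] sides 0.132 0.26 ang [np.float64(-8.2), np.float64(-97.8)] [[0.481, -0.143], [0.612, -0.162], [0.576, -0.42], [0.447, -0.397]]
jigall 4934.5 [ 0.5183 -0.2836] sides 0.171 0.272 ang [np.float64(-8.1), np.float64(-97.7)] [[0.451, -0.138], [0.621, -0.162], [0.585, -0.432], [0.417, -0.403]]
unit 7076.5 [0.6682 0.2773] sides 0.286 0.239 ang [np.float64(-56.4), np.float64(-147.9)] [[0.688, 0.461], [0.847, 0.223], [0.644, 0.096], [0.493, 0.33]]
(403, 220) [196 197 189]
(377, 211) [164 163 167]
(428, 219) [165 163 167]
(372, 240) [63 77 71]
(208, 155) [119 121 128]
(424, 187) [ 45 104  79]
(237, 201) [62 66 64]
```

View pics/crop0.png

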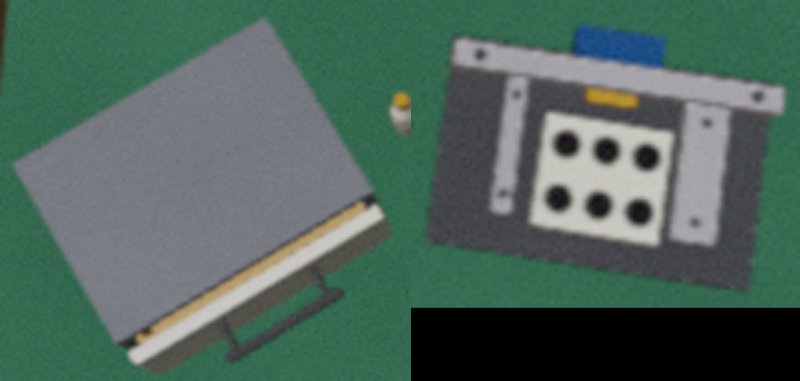

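The crop confirms the in-jig plate (six wells, about 91x103 mm measured) and the drawer slightly open. The bar handle runs from crop (232,357) to (340,293), and the wide gap is on the left at crop x≈527 and the narrow one on the right at about 676.

```bash
cat >> h.py <<'E'
def ax(a): a=np.radians(a); return np.array([np.cos(a),np.sin(a)])
def move(P,yaw_y):  # offset & dr to TCP at P pointing down with tool y along heading yaw_y (mod 180)
    p,R=pose(); y=np.r_[ax(yaw_y),0]
    if y@R[:,1]<0: y=-y
    T=np.c_[np.cross(y,[0,0,-1]),y,[0,0,-1]]
    from scipy.spatial.transform import Rotation as Ro
    print('offset',(R.T@(np.array(P)-p)).round(4),'dr',Ro.from_matrix(R.T@T).as_rotvec(degrees=True).round(2),'at',p.round(4))
E
python3 - <<'E'
from h import *
d=cap('top'); s=cap('side')
L=lambda x,y:(140+x/2.936,90+y/2.936); J=lambda x,y:(350+(x-381.7)/3.67,172+y/3.67)
h1,h2=ray(d,*L(232,357),.072),ray(d,*L(340,293),.072)
f1,f2=ray(d,*L(118,344),.11),ray(d,*L(368,195),.11)
b1=ray(d,*L(14,163),.11);b2=ray(d,*L(265,18),.11)
ang=lambda v:np.degrees(np.arctan2(v[1],v[0])).round(1)
print('handle',h1,h2,np.linalg.norm(h1-h2),ang(h2-h1),'mid',(h1+h2)/2)
print('front',f1,f2,ang(f2-f1),np.linalg.norm(f2-f1),'back',ang(b2-b1),np.linalg.norm(b2-f2),ang(f1-b1),ang(f2-b2))
print('side proj handle',proj(s,h1),proj(s,h2))
# jig fence
e=[ray(d,*J(*q),.046) for q in[(455,38),(785,88),(783,113),(453,63)]]
print('fence',[x.round(4).tolist() for x in e],ang(e[1]-e[0]),np.linalg.norm(e[1]-e[0]))
pl=[ray(d,*J(*q),.034) for q in[(545,111),(673,130),(658,246),(530,226)]]
print('plate',np.mean(pl,0),ang(pl[1]-pl[0]),ang(pl[0]-pl[3]))
bd=[ray(d,*J(*q),.012) for q in[(427,240),(748,291)]]
print('bedfront',[x.round(4).tolist() for x in bd],ang(bd[1]-bd[0]),np.linalg.norm(bd[1]-bd[0]))
hm=(h1+h2)/2; move([hm[0],hm[1],.16],ang(h2-h1)+90)
E
```

```text
handle [0.5123536  0.24487319 0.072     ] [0.57709452 0.14331521 0.072     ] 0.1204384000262536 -57.5 mid [0.54472406 0.1940942  0.072     ]
front [0.51760124 0.34372579 0.11      ] [0.66555192 0.11493505 0.11      ] -57.1 0.27246028957866714 back -57.3 0.20528598703996992 -147.1 -148.5
side proj handle [279.22225578 161.69086924] [309.45984237 173.40555472]
fence [[0.6104, -0.1843, 0.046], [0.5755, -0.4439, 0.046], [0.5556, -0.4418, 0.046], [0.5903, -0.1828, 0.046]] -97.7 0.2619044969545886
plate [ 0.50270369 -0.30138314  0.034     ] -97.4 -7.6
bedfront [[0.4525, -0.1663, 0.012], [0.4175, -0.4208, 0.012]] -97.8 0.25696817464108984
offset [-0.4275 -0.2352  0.0623] dr [-4.000e-02  1.000e-02  3.476e+01] at [0.2414 0.5762 0.2222]
```

Request:
servo_tool:
  targets:
    - {"offset": [-0.2,-0.12,0],"dr": [0,0,17]}
    - {"offset": [-0.2,-0.12,0],"dr": [0,0,17]}
    - {"offset": [-0.2,-0.12,0],"dr": [0,0,17]}
    - {"offset": [-0.2,-0.12,0],"dr": [0,0,17]}
    - {"offset": [-0.2,-0.12,0],"dr": [0,0,17]}
    - {"offset": [-0.2,-0.12,0],"dr": [0,0,17]}
    - {"offset": [-0.4275,-0.235,0.062],"dr": [0,0,34.8]}
    - {"offset": [-0.4275,-0.235,0.062],"dr": [0,0,34.8]}
    - {"offset": [-0.4275,-0.235,0.062],"dr": [0,0,34.8]}
    - {"offset": [-0.4275,-0.235,0.062],"dr": [0,0,34.8]}
    - {"offset": [-0.4275,-0.235,0.062],"dr": [0,0,34.8]}
    - {"offset": [-0.4275,-0.235,0.062],"dr": [0,0,34.8]}
    - {"offset": [-0.4275,-0.235,0.062],"dr": [0,0,34.8]}
    - {"offset": [-0.4275,-0.235,0.062],"dr": [0,0,34.8]}
    - {"offset": [-0.4275,-0.235,0.062],"dr": [0,0,34.8]}
    - {"offset": [-0.4275,-0.235,0.062],"dr": [0,0,34.8]}
  gripper: 0.4

```text
time_s: 1.63
position: [0.5438, 0.1955, 0.1607]
tcp_rot: [[-0.537, 0.843, -0.001], [0.843, 0.537, 0.0], [0.001, -0.001, -1.0]]
force: [0.1, -0.9, -0.0]
opening: 0.3
grasp_force: 0.0
```

```bash
python3 - <<'E'
from h import *
d=cap('wrist','w1.png'); p,R=pose(); s=bot.read_state(); print(p,R.round(3).tolist(),s['opening'],s['joint_positions'].round(0))
print('cam',-np.array(d['R']).T@d['t'],'handle proj',proj(d,[.5447,.1941,.072]),proj(d,[.5124,.2449,.072]),proj(d,[.5771,.1433,.072]))
E
```

```text
[0.54369472 0.19584058 0.16089249] [[-0.538, 0.843, -0.001], [0.843, 0.538, 0.0], [0.001, -0.0, -1.0]] 0.2969909746693108 [  9.  31.  92.   0.  57. -24.]
cam [0.50191593 0.26134095 0.32324007] handle proj [318.07864618 209.27923482] [318.06350652 143.28298256] [318.17730495 267.37023985]
```

View pics/w1.png

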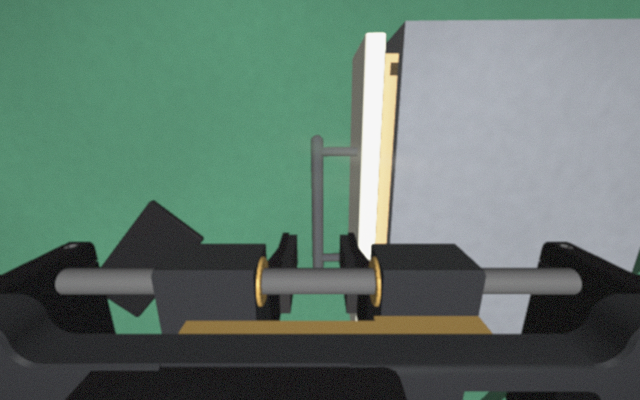

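The bar shows at u≈318, v≈138 to 265, centred between the fingers (u≈290 and 347) and matching the projection. I descend and grip it.

Request:
servo_tool:
  targets:
    - {"offset": [0,0,0.03],"dr": [0,0,0]}
    - {"offset": [0,0,0.06],"dr": [0,0,0]}
    - {"offset": [0,0,0.08],"dr": [0,0,0]}
    - {"offset": [0,0,0.095],"dr": [0,0,0]}
    - {"offset": [0,0,0.1],"dr": [0,0,0]}
    - {"offset": [0,0,0.1],"dr": [0,0,0]}
    - {"offset": [0,0,0.1],"dr": [0,0,0]}

```text
time_s: 2.27
position: [0.5449, 0.1956, 0.0613]
tcp_rot: [[-0.538, 0.843, 0.001], [0.843, 0.538, 0.0], [-0.0, 0.001, -1.0]]
force: [0.4, 0.7, -0.1]
opening: 0.302
grasp_force: 0.0
```

Request:
servo_tool:
  targets:
    - {"offset": [0,0,0],"dr": [0,0,0]}
    - {"offset": [0,0,0],"dr": [0,0,0]}
    - {"offset": [0,0,0],"dr": [0,0,0]}
    - {"offset": [0,0,0],"dr": [0,0,0]}
    - {"offset": [0,0,0],"dr": [0,0,0]}
  gripper: 1

```text
time_s: 2.68
position: [0.5452, 0.1946, 0.0615]
tcp_rot: [[-0.537, 0.844, 0.001], [0.844, 0.537, 0.0], [-0.0, 0.001, -1.0]]
force: [-0.5, -1.2, 5.6]
opening: 0.116
grasp_force: 30.0
```

Request:
servo_tool:
  targets:
    - {"offset": [0,-0.004,0],"dr": [0,0,0]}
    - {"offset": [0,-0.012,0],"dr": [0,0,0]}
    - {"offset": [0,-0.022,0],"dr": [0,0,0]}
    - {"offset": [0,-0.034,0],"dr": [0,0,0]}
    - {"offset": [0,-0.046,0],"dr": [0,0,0]}
    - {"offset": [0,-0.058,0],"dr": [0,0,0]}
    - {"offset": [0,-0.07,0],"dr": [0,0,0]}
    - {"offset": [0,-0.082,0],"dr": [0,0,0]}
    - {"offset": [0,-0.094,0],"dr": [0,0,0]}
    - {"offset": [0,-0.106,0],"dr": [0,0,0]}
    - {"offset": [0,-0.114,0],"dr": [0,0,0]}
    - {"offset": [0,-0.12,0],"dr": [0,0,0]}
    - {"offset": [0,-0.12,0],"dr": [0,0,0]}
    - {"offset": [0,-0.12,0],"dr": [0,0,0]}

```text
time_s: 3.85
position: [0.4439, 0.129, 0.0614]
tcp_rot: [[-0.537, 0.844, 0.002], [0.844, 0.537, -0.001], [-0.002, 0.001, -1.0]]
force: [0.2, -1.5, 9.8]
opening: 0.111
grasp_force: 30.0
```

Request:
servo_tool:
  targets:
    - {"offset": [0,0,0],"dr": [0,0,0]}
    - {"offset": [0,0,0],"dr": [0,0,0]}
    - {"offset": [0,0,0],"dr": [0,0,0]}
    - {"offset": [0,0,0],"dr": [0,0,0]}
  gripper: 0.4

```text
time_s: 4.18
position: [0.4431, 0.1299, 0.0603]
tcp_rot: [[-0.537, 0.844, -0.001], [0.844, 0.537, -0.0], [0.0, -0.001, -1.0]]
force: [-0.3, 0.5, 1.0]
opening: 0.275
grasp_force: 0.0
```

Request:
servo_tool:
  targets:
    - {"offset": [0,0,-0.03],"dr": [0,0,0]}
    - {"offset": [0,0,-0.06],"dr": [0,0,0]}
    - {"offset": [0,0,-0.1],"dr": [0,0,0]}
    - {"offset": [0.06,0,-0.14],"dr": [0,0,0]}
    - {"offset": [0.06,0,-0.14],"dr": [0,0,0]}
    - {"offset": [0.06,0,-0.14],"dr": [0,0,0]}
    - {"offset": [0.06,0,-0.14],"dr": [0,0,0]}

```text
time_s: 4.77
position: [0.4111, 0.1814, 0.2012]
tcp_rot: [[-0.539, 0.842, 0.002], [0.842, 0.539, -0.0], [-0.001, 0.002, -1.0]]
force: [0.0, -0.3, 0.2]
opening: 0.298
grasp_force: 0.0
```

```bash
python3 - <<'E'
from h import *
d=cap('wrist','w2.png'); t=cap('top','t2.png')
for n,c in(('w',d),('t',t)):
    hsv=cv2.cvtColor(c['color'],cv2.COLOR_RGB2HSV); m=cv2.inRange(hsv,(3,150,110),(16,255,255))
    cs,_=cv2.findContours(m,0,1)
    for q in cs:
        if cv2.contourArea(q)>15:
            r=cv2.minAreaRect(q); w=np.array([ray(c,*x,.082) for x in cv2.boxPoints(r)]); print(n,r,w.mean(0).round(4),w[:,:2].round(4).tolist())
print(bot.read_state()['position'])
E
```

```text
w ((413.5, 242.0), (2.0, 21.0), 90.0) [0.5244 0.1959 0.082 ] [[0.5142, 0.1908], [0.5333, 0.2029], [0.5347, 0.2011], [0.5156, 0.1889]]
[0.41123713 0.18033456 0.1998625 ]
```

View pics/w2.png

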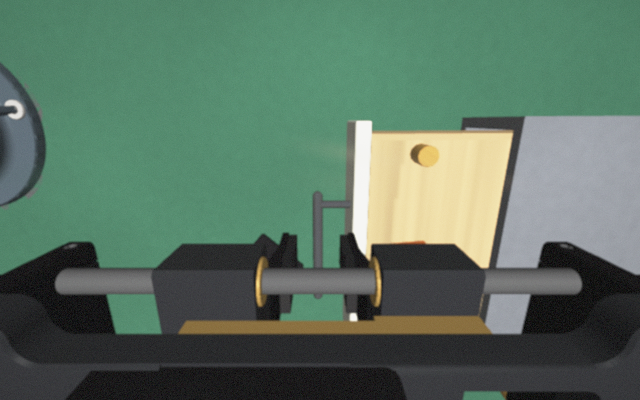

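The drawer is open, with the cap at (427,155). The orange spacer's edge shows at about (413,242), hidden by the finger, so I move over for a clear look.

Request:
servo_tool:
  targets:
    - {"offset": [-0.04,0.03,0],"dr": [0,0,0]}
    - {"offset": [-0.07,0.06,0],"dr": [0,0,0]}
    - {"offset": [-0.11,0.09,0],"dr": [0,0,0]}
    - {"offset": [-0.13,0.09,0],"dr": [0,0,0]}
    - {"offset": [-0.13,0.09,0],"dr": [0,0,0]}
    - {"offset": [-0.13,0.09,0],"dr": [0,0,0]}
    - {"offset": [-0.13,0.09,0],"dr": [0,0,0]}
  gripper: -0.1

```text
time_s: 5.45
position: [0.5559, 0.1184, 0.1986]
tcp_rot: [[-0.535, 0.845, -0.005], [0.845, 0.535, 0.0], [0.003, -0.004, -1.0]]
force: [-0.3, -0.2, -0.2]
opening: 0.549
grasp_force: 0.0
```

```bash
python3 - <<'E'
from h import *
d=cap('wrist','w3.png'); t=cap('top','t3.png')
print('nadir',proj(d,np.r_[(-np.array(d['R']).T@d['t'])[:2],0]))
for n,c in(('w',d),('t',t)):
    hsv=cv2.cvtColor(c['color'],cv2.COLOR_RGB2HSV); m=cv2.inRange(hsv,(3,160,90),(14,255,255))
    cs,_=cv2.findContours(m,0,1)
    for q in cs:
        if cv2.contourArea(q)>15:
            r=cv2.minAreaRect(q); w=np.array([ray(c,*x,.082) for x in cv2.boxPoints(r)]); print(n,r,w.mean(0).round(4),w[:,:2].round(4).tolist())
print(bot.read_state()['position'])
im=cv2.imread('pics/w3.png'); cv2.imwrite('pics/w3c.png',cv2.resize(im[60:260,280:540],None,fx=3,fy=3,interpolation=cv2.INTER_CUBIC))
E
```

```text
nadir [319.01303741 120.4485961 ]
w ((327.5, 156.5), (3.0, 13.0), 90.0) [0.5399 0.1603 0.082 ] [[0.5337, 0.1581], [0.5445, 0.1649], [0.5461, 0.1624], [0.5353, 0.1556]]
w ((348.3811950683594, 141.81187438964844), (3.8806450366973877, 37.21438980102539), 84.2894058227539) [0.5493 0.1828 0.082 ] [[0.534, 0.1733], [0.5622, 0.1952], [0.5646, 0.1924], [0.5363, 0.1704]]
t ((632.5, 218.0), (6.0, 13.0), 90.0) [ 0.517  -0.9084  0.082 ] [[0.525, -0.8911], [0.5258, -0.927], [0.509, -0.9255], [0.5082, -0.8897]]
t ((616.8001098632812, 106.60002136230469), (5.366562843322754, 10.733125686645508), 63.43495178222656) [ 0.8402 -0.8911  0.082 ] [[0.8399, -0.8739], [0.855, -0.9026], [0.8405, -0.9083], [0.8255, -0.8797]]
t ((627.6400756835938, 101.52001190185547), (4.800000190734863, 15.600000381469727), 53.13010025024414) [ 0.8562 -0.9235  0.082 ] [[0.8474, -0.9007], [0.8765, -0.939], [0.865, -0.9462], [0.836, -0.908]]
[0.55540884 0.11944395 0.19947017]
```

View pics/w3c.png

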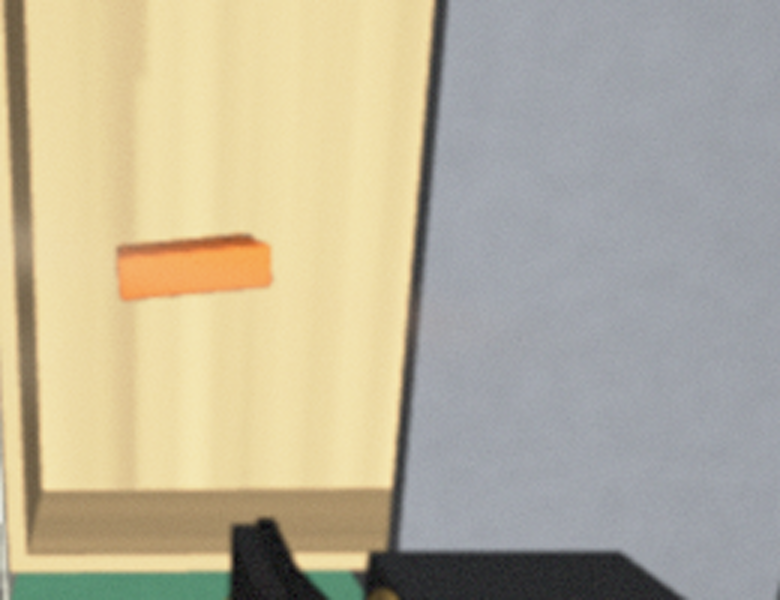

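The spacer's bright top face has crop corners at about (118,249), (269,243), (271,285) and (121,300); the drawer is otherwise clear around it.

```bash
python3 - <<'E'
from h import *
d=cap('wrist')
hsv=cv2.cvtColor(d['color'],cv2.COLOR_RGB2HSV)
print(hsv[150,345],hsv[141,345],hsv[190,345])
m=cv2.inRange(hsv,(3,120,225),(17,255,255)); m[:120]=0;m[175:]=0
q=max(cv2.findContours(m,0,1)[0],key=cv2.contourArea); r=cv2.minAreaRect(q); b=cv2.boxPoints(r)
for b in (b,[(280+x/3,60+y/3) for x,y in[(118,249),(269,243),(271,285),(121,300)]]):
    w=np.array([ray(d,*x,.082)[:2] for x in b]); e=w[1]-w[0],w[2]-w[1]
    L=max(e,key=np.linalg.norm); a=np.degrees(np.arctan2(L[1],L[0]))
    print(w.mean(0),[np.linalg.norm(x).round(4) for x in e],a)
    move([*w.mean(0),.13],a+90)
E
```

```text
[ 15 154 245] [ 11 151 164] [ 24  71 242]
[0.55055804 0.17419003] [np.float64(0.0492), np.float64(0.0138)] 37.51863161159227
offset [0.0485 0.0252 0.0699] dr [-1.600e-01  2.000e-02  8.498e+01] at [0.5556 0.1197 0.1999]
[0.55040471 0.17570012] [np.float64(0.0487), np.float64(0.0135)] 34.6361271357447
offset [0.0499 0.0259 0.0699] dr [-1.600e-01  3.000e-02  8.786e+01] at [0.5556 0.1197 0.1999]
```

Request:
servo_tool:
  targets:
    - {"offset": [0.049,0.0255,0],"dr": [0,0,86]}
    - {"offset": [0.049,0.0255,0],"dr": [0,0,86]}
    - {"offset": [0.049,0.0255,0],"dr": [0,0,86]}
    - {"offset": [0.049,0.0255,0],"dr": [0,0,86]}
    - {"offset": [0.049,0.0255,0],"dr": [0,0,86]}
    - {"offset": [0.049,0.0255,0],"dr": [0,0,86]}
    - {"offset": [0.049,0.0255,0.03],"dr": [0,0,86]}
    - {"offset": [0.049,0.0255,0.05],"dr": [0,0,86]}
    - {"offset": [0.049,0.0255,0.07],"dr": [0,0,86]}
    - {"offset": [0.049,0.0255,0.07],"dr": [0,0,86]}
    - {"offset": [0.049,0.0255,0.07],"dr": [0,0,86]}
    - {"offset": [0.049,0.0255,0.07],"dr": [0,0,86]}
    - {"offset": [0.049,0.0255,0.07],"dr": [0,0,86]}
    - {"offset": [0.049,0.0255,0.07],"dr": [0,0,86]}
    - {"offset": [0.049,0.0255,0.07],"dr": [0,0,86]}

```text
time_s: 6.85
position: [0.552, 0.1748, 0.1308]
tcp_rot: [[0.802, 0.597, 0.0], [0.597, -0.802, -0.0], [0.0, 0.0, -1.0]]
force: [-0.4, 0.5, 0.1]
opening: 0.551
grasp_force: 0.0
```

```bash
python3 - <<'E'
from h import *
d=cap('wrist','w4.png')
move([.5505,.175,.0625],36.3+90)
hsv=cv2.cvtColor(d['color'],cv2.COLOR_RGB2HSV)
m=cv2.inRange(hsv,(3,120,225),(17,255,255))
for q in cv2.findContours(m,0,1)[0]:
  if cv2.contourArea(q)>30:
    r=cv2.minAreaRect(q); w=np.array([ray(d,*x,.082)[:2] for x in cv2.boxPoints(r)]); print(r,w.round(4).tolist(),w.mean(0))
E
```

```text
offset [-0.0011 -0.0012  0.0683] dr [ 0.01 -0.01  0.33] at [0.5521 0.1747 0.1308]
((318.0, 222.5), (57.0, 16.0), 90.0) [[0.5659, 0.1939], [0.5733, 0.184], [0.5349, 0.1551], [0.5271, 0.1656]] [0.55026924 0.17465161]
```

Close by, the spacer is centred (318,222) and square to the fingers. Now descend, then grip.

Request:
servo_tool:
  targets:
    - {"offset": [-0.001,-0.001,0.02],"dr": [0,0,0]}
    - {"offset": [-0.001,-0.001,0.04],"dr": [0,0,0]}
    - {"offset": [-0.001,-0.001,0.055],"dr": [0,0,0]}
    - {"offset": [-0.001,-0.001,0.065],"dr": [0,0,0]}
    - {"offset": [-0.001,-0.001,0.068],"dr": [0,0,0]}
    - {"offset": [-0.001,-0.001,0.068],"dr": [0,0,0]}
    - {"offset": [-0.001,-0.001,0.068],"dr": [0,0,0]}

```text
time_s: 7.48
position: [0.5516, 0.1746, 0.063]
tcp_rot: [[0.804, 0.595, 0.001], [0.595, -0.804, 0.0], [0.001, 0.0, -1.0]]
force: [0.3, 0.8, -0.2]
opening: 0.55
grasp_force: 0.0
```

Request:
servo_tool:
  targets:
    - {"offset": [0,0,0],"dr": [0,0,0]}
    - {"offset": [0,0,0],"dr": [0,0,0]}
    - {"offset": [0,0,0],"dr": [0,0,0]}
    - {"offset": [0,0,0],"dr": [0,0,0]}
    - {"offset": [0,0,0],"dr": [0,0,0]}
    - {"offset": [0,0,0],"dr": [0,0,0]}
  gripper: 1

```text
time_s: 7.98
position: [0.5511, 0.1746, 0.0628]
tcp_rot: [[0.804, 0.594, 0.0], [0.594, -0.804, 0.0], [0.0, 0.0, -1.0]]
force: [0.3, -1.0, 0.4]
opening: 0.183
grasp_force: 0.0
```

Request:
servo_tool:
  targets:
    - {"offset": [0,0,-0.02],"dr": [0,0,0]}
    - {"offset": [0,0,-0.05],"dr": [0,0,0]}
    - {"offset": [0,0,-0.08],"dr": [0,0,0]}
    - {"offset": [0,0,-0.11],"dr": [0,0,0]}
    - {"offset": [0,0,-0.12],"dr": [0,0,0]}
    - {"offset": [0,0,-0.12],"dr": [0,0,0]}
    - {"offset": [0,0,-0.12],"dr": [0,0,0]}

```text
time_s: 8.57
position: [0.5507, 0.1745, 0.1823]
tcp_rot: [[0.804, 0.594, -0.0], [0.594, -0.804, -0.0], [-0.0, -0.0, -1.0]]
force: [-1.0, 1.3, 0.1]
opening: 0.157
grasp_force: 30.0
```

```bash
python3 - <<'E'
from h import *
O=np.array([.5185,-.305]); x,y=ax(-7.7),ax(82.3)
# above gap, slid toward front and right so the jig shows in the wrist image
P=O+.0*x+.059*y; print(P)
move([*P,.2],82.3)
p,R=pose(); print(bot.read_state()['joint_positions'].round())
E
```

```text
[ 0.52640518 -0.24653199]
offset [-0.2697  0.3242 -0.0177] dr [0.000e+00 1.000e-02 4.417e+01] at [0.5507 0.1745 0.1823]
[ 7. 29. 91. -0. 59. 60.]
```

Request:
servo_tool:
  targets:
    - {"offset": [-0.08,0.07,-0.018],"dr": [0,0,11]}
    - {"offset": [-0.08,0.07,-0.018],"dr": [0,0,11]}
    - {"offset": [-0.08,0.07,-0.018],"dr": [0,0,11]}
    - {"offset": [-0.16,0.14,-0.018],"dr": [0,0,22]}
    - {"offset": [-0.16,0.14,-0.018],"dr": [0,0,22]}
    - {"offset": [-0.16,0.14,-0.018],"dr": [0,0,22]}
    - {"offset": [-0.24,0.21,-0.018],"dr": [0,0,33]}
    - {"offset": [-0.24,0.21,-0.018],"dr": [0,0,33]}
    - {"offset": [-0.24,0.21,-0.018],"dr": [0,0,33]}
    - {"offset": [-0.313,0.282,-0.018],"dr": [0,0,44.2]}
    - {"offset": [-0.313,0.282,-0.018],"dr": [0,0,44.2]}
    - {"offset": [-0.313,0.282,-0.018],"dr": [0,0,44.2]}
    - {"offset": [-0.313,0.282,-0.018],"dr": [0,0,44.2]}
    - {"offset": [-0.313,0.282,-0.018],"dr": [0,0,44.2]}

```text
time_s: 9.73
position: [0.4654, -0.2384, 0.1982]
tcp_rot: [[0.991, -0.137, -0.004], [-0.137, -0.991, 0.004], [-0.004, -0.003, -1.0]]
force: [-0.2, 0.6, -0.9]
opening: 0.162
grasp_force: 30.0
```

```bash
python3 - <<'E'
from h import *
d=cap('wrist','w5.png'); s=cap('side','s5.png'); p,R=pose(); print(p,R.round(3).tolist())
# expected spacer corner (top/bottom) in side view
for n,z in(('bot',p[2]-.0408),('top',p[2]+.0192)): print(n,proj(s,[p[0],p[1],z]))
hsv=cv2.cvtColor(s['color'],cv2.COLOR_RGB2HSV); m=cv2.inRange(hsv,(3,120,90),(17,255,255))
for q in cv2.findContours(m,0,1)[0]:
    if cv2.contourArea(q)>20: print('side orange',cv2.boundingRect(q))
a=cv2.imread('pics/w5.png')[0:320,120:520]; b=cv2.imread('pics/s5.png')[100:350,290:420]
c=np.zeros((500,800,3),np.uint8); a=cv2.resize(a,(540,432)); c[:432,:540]=a; c[:500,540:800]=cv2.resize(b,(260,500)); cv2.imwrite('pics/c5.png',c)
E
```

```text
[ 0.46581863 -0.23656081  0.19887879] [[0.991, -0.134, -0.003], [-0.134, -0.991, 0.003], [-0.004, -0.003, -1.0]]
bot [318.39200274 230.13639504]
top [318.73248422 205.82631515]
side orange (307, 206, 26, 28)
side orange (185, 48, 39, 75)
```

View pics/c5.png

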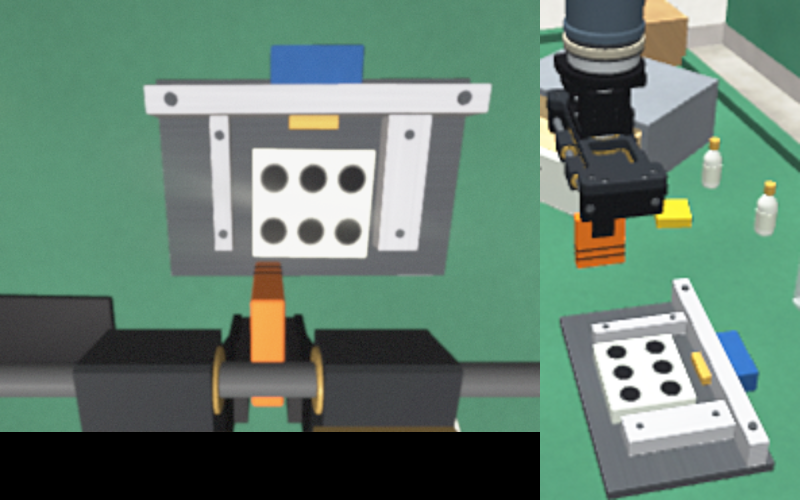

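The wrist crop shows the spacer gripped upright (crop x 250-285). The wide gap on the left lies between the thin rail's edge at x≈231 and the plate at x≈252; the right gap is clearly narrower. In the side view the spacer height matches the unslipped prediction.

```bash
python3 - <<'E'
from h import *
d=cap('wrist'); p,R=pose(); I=d['color'].astype(float); g=cv2.GaussianBlur(I.min(2),(1,5),0)
O=np.array([.5185,-.305]); X,Y=ax(-7.7),ax(82.3)
def J(P): return np.array([(P[:2]-O)@X,(P[:2]-O)@Y])
def cross(row,a,b,th,up): # first subpixel crossing
    s=g[row]
    for u in range(a,b):
        if up and s[u]<th<=s[u+1] or (not up and s[u]>=th>s[u+1]): return u+(th-s[u])/(s[u+1]-s[u])
for v in(118,130,145,160,175):
    r=cross(v,283,300,125,False); q=cross(v,298,315,125,True); w=cross(v,385,402,125,False)
    k=[J(ray(d,x,v+.0,.034)) if x else None for x in(r,q,w)]; print(v,[None if a is None else a.round(4).tolist() for a in k])
for u in(250,300,360,450):
    c=g[:,u]; 
    for v in range(75,95):
        if c[v]>=110>c[v+1]: print('fence',u,J(ray(d,u,v+(c[v]-110)/(c[v]-c[v+1]),.046)).round(4)); break
# spacer edges
sat=I[:,:,0]-I[:,:,2]
for v in(232,240,255):
    idx=np.where(sat[v,290:345]>70)[0]+290; print('sp',v,idx.min(),idx.max()+1)
    # top face height p+.0192
    z=p[2]+.0192; print([J(ray(d,x-.5,v,z)).round(4).tolist() for x in(idx.min(),idx.max()+1)])
v=198;idx=np.where(sat[v,290:345]>40)[0]+290
print('bottom',idx.min(),idx.max()+1,[J(ray(d,x-.5,v,p[2]-.0408)).round(4).tolist() for x in(idx.min(),idx.max()+1)])
print('tcp J',J(p)); 
E
```

```text
118 [[0.0166, 0.0905], [0.0166, 0.0737], [0.0164, -0.0284]]
130 [[0.0038, 0.0902], [0.0038, 0.0741], [0.0036, -0.0282]]
145 [None, None, [-0.0129, -0.028]]
160 [[-0.0297, 0.0904], [-0.0297, 0.0746], None]
175 [[-0.0472, 0.0902], [-0.0473, 0.0756], [-0.0473, -0.0276]]
fence 250 [0.0481 0.1322]
fence 300 [0.048  0.0805]
fence 360 [0.0409 0.0183]
fence 450 [ 0.048  -0.0741]
sp 232 305 331
[[-0.0427, 0.0687], [-0.0427, 0.0547]]
sp 240 305 331
[[-0.0474, 0.0688], [-0.0474, 0.0546]]
sp 255 305 331
[[-0.0565, 0.069], [-0.0564, 0.0545]]
bottom 310 327 [[-0.0404, 0.068], [-0.0404, 0.0554]]
tcp J [-0.06104153  0.0610179 ]
```

Request:
servo_tool:
  targets:
    - {"offset": [0.03,-0.01,0],"dr": [0,0,0]}
    - {"offset": [0.06,-0.0204,0],"dr": [0,0,0]}
    - {"offset": [0.066,-0.0204,0.02],"dr": [0,0,0]}
    - {"offset": [0.066,-0.0204,0.05],"dr": [0,0,0]}
    - {"offset": [0.066,-0.0204,0.08],"dr": [0,0,0]}
    - {"offset": [0.066,-0.0204,0.1],"dr": [0,0,0]}
    - {"offset": [0.066,-0.0204,0.104],"dr": [0,0,0]}
    - {"offset": [0.066,-0.0204,0.104],"dr": [0,0,0]}
    - {"offset": [0.066,-0.0204,0.104],"dr": [0,0,0]}
    - {"offset": [0.066,-0.0204,0.104],"dr": [0,0,0]}

```text
time_s: 10.72
position: [0.5363, -0.2271, 0.0981]
tcp_rot: [[0.991, -0.134, 0.003], [-0.134, -0.991, -0.002], [0.003, 0.001, -1.0]]
force: [-0.2, 0.6, -0.0]
opening: 0.16
grasp_force: 30.0
```

```bash
cat >> h.py <<'E'
O=np.array([.5145,-.2825]); X,Y=ax(-7.7),ax(82.3)
def J(P): return np.array([(P[:2]-O)@X,(P[:2]-O)@Y])
E
python3 - <<'E'
from h import *
d=cap('wrist','w6.png'); p,R=pose(); print('tcp',J(p),p[2])
cv2.imwrite('pics/c6.png',cv2.resize(cv2.imread('pics/w6.png')[0:260,200:460],None,fx=2.3,fy=2.3,interpolation=cv2.INTER_CUBIC))
# predicted pixels: gap edges and spacer bottom front corners
for x in(.05,.03,.0): print([proj(d,[*(O+x*X+y*Y),.034]).round(1).tolist() for y in(.0685,.05)])
E
```

```text
tcp [0.01414355 0.05760193] 0.09828650737566517
[[305.6, 172.8], [328.5, 172.8]]
[[306.0, 196.7], [328.3, 196.7]]
[[306.4, 230.5], [328.0, 230.5]]
```

View pics/c6.png

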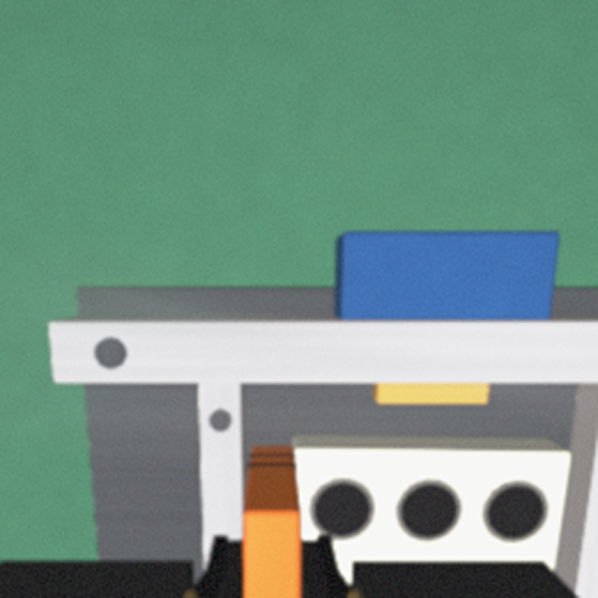

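The close look shows the rail edge at crop x≈242, the plate edge at ≈294 and the spacer foot at 250-293. It needs to go about 1.2 mm left, then down.

Request:
servo_tool:
  targets:
    - {"offset": [0,-0.0012,0],"dr": [0,0,0]}
    - {"offset": [0,-0.0012,0.01],"dr": [0,0,0]}
    - {"offset": [0,-0.0012,0.018],"dr": [0,0,0]}
    - {"offset": [0,-0.0012,0.024],"dr": [0,0,0]}
    - {"offset": [0,-0.0012,0.03],"dr": [0,0,0]}
    - {"offset": [0,-0.0012,0.036],"dr": [0,0,0]}
    - {"offset": [0,-0.0012,0.04],"dr": [0,0,0]}
    - {"offset": [0,-0.0012,0.04],"dr": [0,0,0]}
    - {"offset": [0,-0.0012,0.04],"dr": [0,0,0]}

```text
time_s: 11.52
position: [0.5351, -0.2257, 0.0561]
tcp_rot: [[0.991, -0.135, -0.001], [-0.135, -0.991, 0.0], [-0.001, -0.0, -1.0]]
force: [0.0, 0.1, -0.7]
opening: 0.162
grasp_force: 30.0
```

Request:
servo_tool:
  targets:
    - {"offset": [0,0,0.001],"dr": [0,0,0]}
    - {"offset": [0,0,0.002],"dr": [0,0,0]}
    - {"offset": [0,0,0.0025],"dr": [0,0,0]}
    - {"offset": [0,0,0.0025],"dr": [0,0,0]}
    - {"offset": [0,0,0.0025],"dr": [0,0,0]}

```text
time_s: 11.93
position: [0.5353, -0.2258, 0.0542]
tcp_rot: [[0.991, -0.135, 0.0], [-0.135, -0.991, -0.0], [0.0, 0.0, -1.0]]
force: [-1.0, 0.1, -1.0]
opening: 0.158
grasp_force: 30.0
```

Request:
servo_tool:
  targets:
    - {"offset": [0,0,0.0007],"dr": [0,0,0]}
    - {"offset": [0,0,0.0015],"dr": [0,0,0]}
    - {"offset": [0,0,0.0015],"dr": [0,0,0]}
    - {"offset": [0,0,0.0015],"dr": [0,0,0]}

```text
time_s: 12.27
position: [0.5356, -0.2259, 0.0537]
tcp_rot: [[0.991, -0.135, 0.001], [-0.135, -0.991, -0.001], [0.001, 0.0, -1.0]]
force: [-0.6, -0.3, 6.7]
opening: 0.157
grasp_force: 30.0
```

Contact at the expected height. Release and lift.

Request:
servo_tool:
  targets:
    - {"offset": [0,0,0],"dr": [0,0,0]}
    - {"offset": [0,0,0],"dr": [0,0,0]}
    - {"offset": [0,0,0],"dr": [0,0,0]}
    - {"offset": [0,0,0],"dr": [0,0,0]}
    - {"offset": [0,0,0],"dr": [0,0,0]}
  gripper: 0.1

```text
time_s: 12.68
position: [0.5351, -0.2257, 0.0523]
tcp_rot: [[0.991, -0.135, -0.0], [-0.135, -0.991, 0.0], [-0.0, -0.0, -1.0]]
force: [-0.3, -0.4, 0.0]
opening: 0.416
grasp_force: 0.0
```

Request:
servo_tool:
  targets:
    - {"offset": [0,0,-0.01],"dr": [0,0,0]}
    - {"offset": [0,0,-0.03],"dr": [0,0,0]}
    - {"offset": [0,0,-0.06],"dr": [0,0,0]}
    - {"offset": [0,0,-0.09],"dr": [0,0,0]}
    - {"offset": [-0.04,0.02,-0.12],"dr": [0,0,0]}
    - {"offset": [-0.08,0.04,-0.12],"dr": [0,0,0]}
    - {"offset": [-0.12,0.0588,-0.12],"dr": [0,0,0]}
    - {"offset": [-0.12,0.0588,-0.12],"dr": [0,0,0]}
    - {"offset": [-0.12,0.0588,-0.12],"dr": [0,0,0]}
    - {"offset": [-0.12,0.0588,-0.12],"dr": [0,0,0]}

```text
time_s: 13.52
position: [0.4083, -0.2684, 0.1734]
tcp_rot: [[0.991, -0.137, 0.001], [-0.137, -0.991, -0.001], [0.001, 0.001, -1.0]]
force: [0.5, 1.0, 0.4]
opening: 0.451
grasp_force: 0.0
```

```bash
python3 - <<'E'
from h import *
d=cap('wrist','w7.png'); p,R=pose(); print('tcp',J(p),p[2])
cv2.imwrite('pics/c7.png',cv2.resize(cv2.imread('pics/w7.png')[0:300,160:480],None,fx=1.9,fy=1.9))
I=d['color'].astype(float); m=((I[:,:,0]-I[:,:,2]>100)&(I[:,:,0]>225)).astype(np.uint8)
for q in cv2.findContours(m,0,1)[0]:
    if cv2.contourArea(q)>100:
        r=cv2.minAreaRect(q); w=np.array([J(ray(d,*x,.072)) for x in cv2.boxPoints(r)]); print(r,w.mean(0),w.round(4).tolist())
move([*(O-.075*X),.12],82.3)
E
```

```text
tcp [-0.1062552 -0.0001325] 0.1732280676121192
((248.0844268798828, 66.03392791748047), (63.1776008605957, 15.70286750793457), 85.33314514160156) [0.01313296 0.05943017] [[0.0371, 0.0663], [0.038, 0.0533], [-0.0108, 0.0522], [-0.0118, 0.0659]]
((316.5, 30.0), (10.0, 39.0), 90.0) [0.04064702 0.00112927] [[0.0444, 0.0171], [0.0442, -0.0149], [0.0369, -0.015], [0.0371, 0.0173]]
offset [ 0.0312 -0.0002  0.0533] dr [ 0.05 -0.11 -0.08] at [ 0.4092 -0.2684  0.1732]
```

View pics/c7.png

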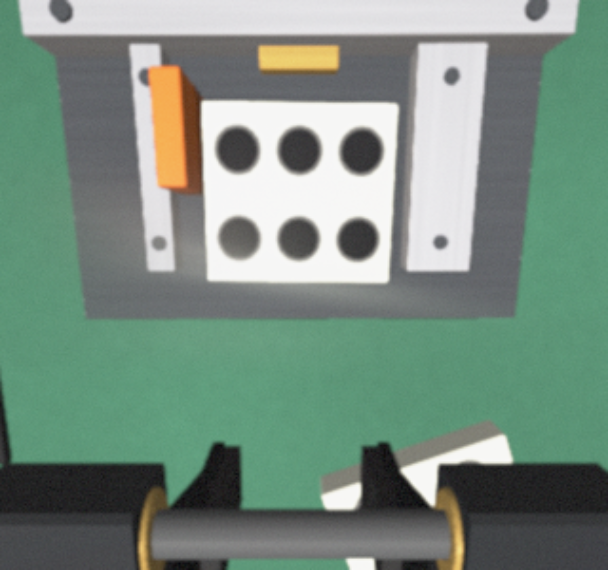

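The spacer stands free in the wide gap (crop 150-200, 66-190; jig frame x≈13, y≈59 mm), with the fingers clear of it. The plate's front edge is at crop v≈282. The big decoy plate is near the bottom right, so I check its distance before descending.

```bash
python3 - <<'E'
from h import *
d=cap('wrist')
for x,y in[(208,282),(388,283),(201,101),(398,103)]: print('plate',J(ray(d,160+x/1.9,y/1.9,.034)).round(4))
for x,y in[(322,480),(490,422)]: print('decoy',[J(ray(d,160+x/1.9,y/1.9,z)).round(4).tolist() for z in(0,.03)])
E
```

```text
plate [-0.058   0.0515]
plate [-0.0588 -0.048 ]
plate [0.0323 0.0504]
plate [ 0.0311 -0.0493]
decoy [[-0.1951, -0.014], [-0.1803, -0.0127]]
decoy [[-0.1532, -0.125], [-0.1422, -0.1138]]
```

Request:
servo_tool:
  targets:
    - {"offset": [0.015,0,0],"dr": [0,0,0]}
    - {"offset": [0.015,0,0.03],"dr": [0,0,0]}
    - {"offset": [0.015,0,0.06],"dr": [0,0,0]}
    - {"offset": [0.015,0,0.09],"dr": [0,0,0]}
    - {"offset": [0.015,0,0.11],"dr": [0,0,0]}
    - {"offset": [0.015,0,0.11],"dr": [0,0,0]}
    - {"offset": [0.015,0,0.11],"dr": [0,0,0]}
  gripper: 1

```text
time_s: 14.2
position: [0.4239, -0.2691, 0.0615]
tcp_rot: [[0.991, -0.133, -0.001], [-0.133, -0.991, 0.002], [-0.002, -0.001, -1.0]]
force: [0.1, 0.2, 0.7]
opening: 0.034
grasp_force: 0.0
```

Request:
servo_tool:
  targets:
    - {"offset": [0,0,0.02],"dr": [0,0,0]}
    - {"offset": [0,0,0.036],"dr": [0,0,0]}
    - {"offset": [0,0,0.039],"dr": [0,0,0]}
    - {"offset": [0,0,0.039],"dr": [0,0,0]}
    - {"offset": [0.008,0,0.039],"dr": [0,0,0]}
    - {"offset": [0.014,0,0.039],"dr": [0,0,0]}
    - {"offset": [0.018,0,0.039],"dr": [0,0,0]}
    - {"offset": [0.021,0,0.039],"dr": [0,0,0]}
    - {"offset": [0.024,0,0.039],"dr": [0,0,0]}
    - {"offset": [0.027,0,0.039],"dr": [0,0,0]}
    - {"offset": [0.03,0,0.039],"dr": [0,0,0]}
    - {"offset": [0.033,0,0.039],"dr": [0,0,0]}
    - {"offset": [0.035,0,0.039],"dr": [0,0,0]}
    - {"offset": [0.035,0,0.039],"dr": [0,0,0]}

```text
time_s: 15.37
position: [0.4585, -0.2747, 0.0235]
tcp_rot: [[0.991, -0.135, 0.001], [-0.135, -0.991, -0.0], [0.001, 0.0, -1.0]]
force: [0.3, 0.4, -0.8]
opening: 0.002
grasp_force: 0.1
```

Request:
servo_tool:
  targets:
    - {"offset": [0.002,0,0],"dr": [0,0,0]}
    - {"offset": [0.004,0,0],"dr": [0,0,0]}
    - {"offset": [0.006,0,0],"dr": [0,0,0]}
    - {"offset": [0.008,0,0],"dr": [0,0,0]}
    - {"offset": [0.009,0,0],"dr": [0,0,0]}
    - {"offset": [0.009,0,0],"dr": [0,0,0]}
    - {"offset": [0.009,0,0],"dr": [0,0,0]}

```text
time_s: 15.95
position: [0.465, -0.2748, 0.0234]
tcp_rot: [[0.991, -0.134, -0.004], [-0.134, -0.991, 0.002], [-0.004, -0.002, -1.0]]
force: [-5.8, -0.1, 4.4]
opening: 0.008
grasp_force: 2.8
```

Request:
servo_tool:
  targets:
    - {"offset": [0.001,0,0],"dr": [0,0,0]}
    - {"offset": [0.002,0,0],"dr": [0,0,0]}
    - {"offset": [0.003,0,0],"dr": [0,0,0]}
    - {"offset": [0.004,0,0],"dr": [0,0,0]}
    - {"offset": [0.005,0,0],"dr": [0,0,0]}
    - {"offset": [0.005,0,0],"dr": [0,0,0]}
    - {"offset": [0.005,0,0],"dr": [0,0,0]}

```text
time_s: 16.53
position: [0.4689, -0.2751, 0.0234]
tcp_rot: [[0.991, -0.134, -0.006], [-0.134, -0.991, 0.003], [-0.006, -0.003, -1.0]]
force: [-8.2, -0.1, 5.0]
opening: 0.004
grasp_force: 3.9
```

Request:
servo_tool:
  targets:
    - {"offset": [0.001,0,0],"dr": [0,0,0]}
    - {"offset": [0.002,0,0],"dr": [0,0,0]}
    - {"offset": [0.003,0,0],"dr": [0,0,0]}
    - {"offset": [0.004,0,0],"dr": [0,0,0]}
    - {"offset": [0.004,0,0],"dr": [0,0,0]}
    - {"offset": [0.004,0,0],"dr": [0,0,0]}

```text
time_s: 17.03
position: [0.4714, -0.2752, 0.0234]
tcp_rot: [[0.991, -0.133, -0.009], [-0.133, -0.991, 0.005], [-0.009, -0.003, -1.0]]
force: [-11.5, -1.9, 7.0]
opening: 0.004
grasp_force: 5.4
```

```bash
python3 - <<'E'
from h import *
p,R=pose(); print(J(p),p[2],bot.read_state()['force'])
w=cap('wrist','w8.png'); s=cap('side','s8.png')
a=cv2.resize(cv2.imread('pics/w8.png')[100:280,180:460],None,fx=1.6,fy=1.6); b=cv2.resize(cv2.imread('pics/s8.png')[220:360,290:420],None,fx=2.6,fy=2.6)
c=np.zeros((max(a.shape[0],b.shape[0]),a.shape[1]+b.shape[1],3),np.uint8); c[:a.shape[0],:a.shape[1]]=a; c[:b.shape[0],a.shape[1]:]=b; cv2.imwrite('pics/c8.png',c); print(c.shape)
E
```

```text
[-0.04365925  0.00144164] 0.02341013211537416 [-11.45949372  -1.85049629   7.0310497 ]
(364, 786, 3)
```

View pics/c8.png

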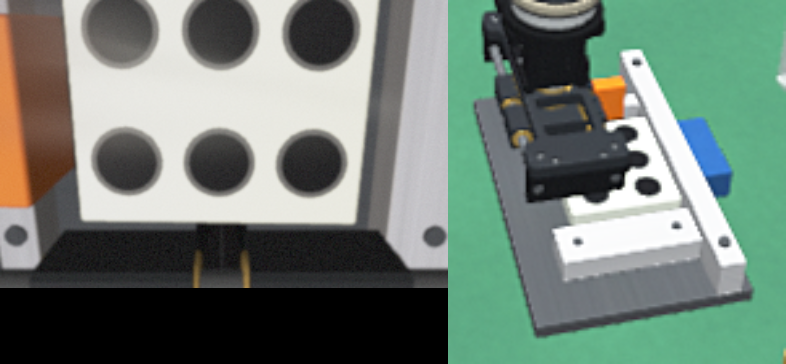

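The plate looks almost flush in the side crop, with the spacer upright beside it. I keep pressing until it stops.

Request:
servo_tool:
  targets:
    - {"offset": [0.001,0,0],"dr": [0,0,0]}
    - {"offset": [0.002,0,0],"dr": [0,0,0]}
    - {"offset": [0.003,0,0],"dr": [0,0,0]}
    - {"offset": [0.003,0,0],"dr": [0,0,0]}
    - {"offset": [0.003,0,0],"dr": [0,0,0]}
    - {"offset": [0.003,0,0],"dr": [0,0,0]}

```text
time_s: 17.63
position: [0.4716, -0.2751, 0.0234]
tcp_rot: [[0.991, -0.132, -0.014], [-0.132, -0.991, 0.007], [-0.015, -0.005, -1.0]]
force: [-18.3, -2.7, 11.4]
opening: 0.008
grasp_force: 8.7
```

```bash
python3 - <<'E'
from h import *
p,R=pose(); print(J(p),bot.read_state()['force'])
w=cap('wrist','w9.png'); g=w['color'].min(2).astype(int)
# seam between fence (front-face foot/top edge) and plate rear edge, columns across the plate
for u in(235,250,270,290,345,370,390): print(u,g[0:90:3,u].tolist())
print([proj(w,[*(O+x*X),z]).round(1).tolist() for x,z in((.055,.046),(.055,.034),(.045,.034))])
E
```

```text
[-0.04353937  0.00153877] [-18.29900971  -2.67548598  11.43174125]
235 [68, 70, 68, 68, 83, 176, 181, 179, 184, 184, 188, 188, 186, 185, 183, 183, 185, 181, 182, 184, 189, 170, 82, 142, 223, 226, 227, 225, 226, 226]
250 [44, 46, 47, 43, 69, 175, 180, 182, 180, 188, 187, 185, 184, 186, 187, 184, 182, 183, 185, 187, 191, 173, 81, 128, 221, 227, 226, 225, 226, 227]
270 [47, 45, 46, 49, 66, 178, 183, 179, 182, 185, 187, 188, 186, 189, 187, 185, 185, 187, 185, 187, 192, 177, 81, 108, 221, 226, 226, 227, 226, 227]
290 [47, 49, 52, 52, 69, 179, 180, 181, 185, 186, 191, 191, 188, 191, 185, 184, 185, 186, 188, 189, 191, 176, 79, 103, 218, 225, 226, 226, 225, 226]
345 [52, 55, 47, 48, 69, 181, 185, 187, 179, 183, 187, 187, 189, 192, 190, 185, 183, 187, 189, 192, 190, 177, 84, 84, 205, 224, 224, 225, 224, 225]
370 [48, 45, 49, 44, 70, 179, 185, 184, 184, 185, 184, 189, 189, 194, 192, 186, 181, 183, 185, 193, 191, 172, 88, 79, 199, 223, 224, 224, 225, 224]
390 [50, 52, 49, 55, 68, 181, 186, 186, 186, 185, 187, 185, 192, 193, 188, 187, 188, 186, 187, 193, 191, 173, 87, 82, 185, 223, 224, 224, 223, 223]
[[323.0, 70.1], [322.8, 73.8], [322.6, 95.7]]
```

Force rose to 18 N with no further motion, so the plate has stopped at the fence. The rear-edge seam reads about 0.5-1.2 mm (0.01 rad), which is within limits, and the spacer stands clear of the gripper. Handing in.

```bash
python3 -c "
from h import *
print(ticket.hand_in())"
```

```text
the job is handed in; nothing more can be done
None
```

I opened the drawer, stood the spacer free in the wide gap by the thin rail, and handed the job in holding the plate against the back fence at about 18 N (seam 0.5–1.2 mm); the hand-in returned no verdict.

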